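# Pump a jar clamp shut on a spice jar and keep it gripped

## Robot

A 6-joint arm with a two-finger parallel gripper is mounted at the origin on a cart in front of the work surface, level with it; the furniture and walls round the work are solid. World frame = base frame: x ahead of the robot, y to its left, z up, the work surface at z = 0. Lengths are in m, angles in rad, forces in N, time in s.
With the tool pointing down it reaches from about 0.3 to 0.775 m from the base axis. Payload 14.6 kg.
Tool frame: the origin (TCP) lies on the centre line of the jaws, within the pads' length; the fingertips stand ctrl.tcp_to_tips ahead of it and the grasp point (between the pads) lies 2 mm behind it (ctrl.tcp_to_tips is the distance from the TCP to the fingertips, in m); z points along the fingers, y is the line along which they close (so a half turn about z gives the same grasp; the last joint's range is limited). The gripper opens to 94 mm and grips with 3 to 60 N. Pads are 16 mm wide; open, the fingers measure 119 mm over their backs; the gripper's body (75 mm by 177 mm) begins 78 mm behind the grasp point.
Start: joints at [-1.324, 0.3, 1.521, -0, 1.321, -0.067], TCP at [0.17, -0.523, 0.222] pointing down, gripper open.
Joint ranges: [-3.03, 3.03], [-0.79, 2.21], [0.23, 2.52], [-1.04, 4.18], [0, 3.07], [-2.55, 2.55]. Speed limits (rad/s): [2.22, 2.22, 2.57, 3.14, 3.14, 3.14].

## Interface

Orientations are given as [roll, pitch, yaw] about the fixed x, y, z axes, in that order (R = Rz(yaw) Ry(pitch) Rx(roll)).
In Python, from station import telemetry, viewer, hand_in, ctrl gives the robot as it stands.
- The arm moves only by the tool step_arm, never from a script. Its argument "plan" is a list of rows, each an object of numbers: "dx", "dy", "dz": the shift along the tool's x, y, z scaled (see below); "rx", "ry", "rz": the turn, a rotation vector about the tool's x, y, z scaled (see below); "claw": the closure, from 0 (fully open) to 1 (shut). In form: [{"dx": .., "dy": .., "dz": .., "rx": .., "ry": .., "rz": .., "claw": ..}, ...]. A call has 1 to 10 rows; each row shifts and turns the commanded pose from where the row before left it, along the tool's axes as they then stand; what a row does not reach is not made up. The controller multiplies each number of a shift by 0.1 m and each number of a turn by 90 degrees. A row lasts 1/10 s, in which the tool goes at most 50 mm and 8.59 degrees, less where a joint would pass 70% of its speed; a pose out of reach is approached as far as the arm can. A call with a number of a shift or a turn outside -1 to 1 is refused whole. A call with a gripper value outside its range is refused whole. The fingers move at their own pace and stop on an object; "grip_force" is the grip in N (left out, the last holds). Time passes only in rows, so rows that do not move let the fingers close. It gives the time, the measured TCP pose, the force, the opening and the grip force at its end, in the units of the state.
- telemetry.get_obs(): the state, without advancing time (a new reading comes with each control period).
- viewer.camera(name): name is "scene" or "top"; returns a dict with "img" (420x560x3 uint8, red, green, blue), "z_map" (420x560 float32, m along the optical axis (not along the pixel's ray), 0 where there is no reading), "fx", "fy", "cx", "cy" (pixels), "dist" ([k1, k2, p1, p2, k3] as OpenCV has them; the pictures are not rectified), "R" (3x3) and "t" (3): a world point X has camera coordinates R X + t. Camera axes: x right, y down, z forward; pixel columns grow to the right and rows downward; lengths in m; the calibration is good to about 2 mm. A picture is of the moment at which its call begins.
- hand_in(): hands the job in; it is judged then, once.
Trained networks look in a picture, given as the dict that the camera call returned (one of the last four; its "shot" number tells which), for a name from the list of things; names that differ only in an ending like _2 or _b are one class to them, and where a whole thing is asked for, a point or a joint stands for the part that bears it (a point fixed in the world has none). Each returns a list of dicts, best first, with "score" (0 to 1); they miss things now and then, are a little off and sometimes report something else, mostly with a low value. They report only what shows in the picture. A call takes as long as a camera call. They do not tell look-alikes from the thing itself.
- viewer.recognise(target, picture): "rect" ([left, top, right, bottom] in pixels, round what is visible of it).
The state is a dict: "time_s": time; "qpos": joint angles; "joint_vel": joint speeds; "tau": joint torques, N m; "ee_pos": TCP position; "eef_rot": TCP orientation; "force": force on the tool from outside, world axes, zero at the start; "moment": the same for the moment, N m; "grip_width": finger opening in m; "grip_force": force on a finger pad.
Only numpy, scipy, OpenCV 4.12 (cv2) and the standard library are available. Lean on these libraries where they do the work, as an engineer would, in place of code of your own. Each camera call takes 0.05 s, during which the arm holds its last target. There are 200 camera calls.

## Task

The cap of the spice jar is stuck: stand the jar upright on the wooden bed of the jar clamp, in the vee between the jaws, and let go of it. Then pump the orange trigger against the black handle, squeezing and letting it spring back, until the red pad presses gently but firmly on the jar (its springs about half a centimetre in) without crushing it, moving the jaw only by the trigger and leaving the other things alone. Finish holding: stop with the trigger still squeezed in the gripper, so that the jar stays gripped.

Things in the scene. Friction and masses are not known exactly. Their poses are not given: they have to be found in the camera images.
- jar: Spice jar, glass with a brown-orange label and a red cap, body 42 mm and cap 45 mm across, 106 mm tall, 0.11 kg, stands upright; origin at the centre of its underside, z up. Take it from above by the cap (its top 25 mm or so).
- clamp: Jar clamp, fastened to the worktop: base plate 350 x 84 x 6 mm; origin at the centre of its underside, x along its length, z up. From -x to +x: sliding jaw with red pad; bed of two wooden strips, top 22 mm above the worktop; fixed grey vee with black rubber pads, its mouth to -x, top 65 mm high; orange trigger; black handle. No part but trigger and handle is higher than 70 mm.
- seat (a point): Point on top of the bed where the centre of the jar's underside stands when the jar touches both sides of the vee; 20 mm to -x of the clamp's origin, 22 mm up, axes as the clamp's. The jar may be set down a little to -x of it: the pad pushes it home.
- trigger_front (a point): Centre of the trigger's front (-x) face at a good height to squeeze, 110 mm above the worktop; moves with the trigger; axes as the clamp's. The trigger is an orange plate 12 mm thick, 28 mm wide, from 54 to 132 mm high.
- handle_back (a point): Centre of the fixed handle's back (+x) face at the same height, 110 mm. The black handle is 14 mm thick, 30 mm wide, its top 132 mm high. With the trigger out, trigger front and handle back are 56 mm apart, with it fully in 38 mm (only the trigger moves, so fingers centred 19 mm to -x of the handle back and opened to about 76 mm can work the whole stroke without moving the arm; 45 mm are free in front of the trigger above 70 mm).
- trigger_travel (a joint): Travel of the trigger towards the handle (clamp +x), m: 0 out, 0.018 fully in. A spring of 2 to 4.4 N brings it back out when let go.
- jaw_travel (a joint): Travel of the toothed bar with the sliding jaw towards the vee (clamp +x), m, 0 to 0.060. The ratchet carries it along with the trigger when that is squeezed and lets it stay when the trigger goes back; teeth every 5 mm, so a full squeeze gains about 15 mm. A brake of only 4 N holds the jaw, so a firm grip lasts only while the trigger is squeezed. The red pad's face reaches a jar in the seat at about 0.045.
- pad_travel (a joint): How far the red pad is pressed in on its springs, m: 0 free, at most 0.020. The pad pushes with 0.5 N plus 1.6 N per mm (5 mm in: 8.5 N). The squeeze needed at the trigger is this plus about 8 N.
- pad: Red pad of the sliding jaw, 8 x 50 x 40 mm, upright, from 24 to 64 mm above the worktop; its origin coincides with the clamp's when jaw and pad read 0, and its face then is 86 mm to -x of that origin.
- jaw: Grey upright of the sliding jaw behind the red pad, 60 mm wide, top 66 mm high; its origin coincides with the clamp's when the jaw reads 0.
- trigger: The orange plate of the trigger (see point trigger_front); its origin coincides with the clamp's when the trigger reads 0.
- salt: Bystander: glass shaker with grey top and white filling, 44 mm across, 90 mm tall; origin at the centre of its underside.
- pepper: Bystander: glass shaker with grey top and grey filling, 44 mm across, 90 mm tall; origin at the centre of its underside.
- tumbler: Bystander: drinking glass, 81 mm across, 92 mm tall; origin at the centre of its underside.
Things that resemble listed ones, but are neither listed nor needed, are in the scene too. What is shaped like the jar but green is not meant.

How it is judged:
By the outcome, as a careful person would: the job done as asked, in the order asked, and still so for the second after the job is handed in, while the arm keeps its last pose, push and grip.
It also fails if it takes over 54 s, if anything falls off the work surface, if the arm or the gripper's body presses on something with over 40 N, if the wrist force passes 120 N, or if a joint passes its speed limit or range.

## Working session

There is one attempt and no reset: what is moved stays moved. The work goes in short steps, Python scripts to look and compute and a tool call to move; the robot and the scene stay as the last step left them, time stands still between calls to the robot, and variables do not carry over. Pictures are saved under pics/ and viewed, at most 10 in all, crops included, and the job is handed in when it is done.

Besides the shell and the picture viewer there is one more tool, called after "Call:" by a JSON object that holds its "method" and its "body". step_arm: Moves the arm, as the interface text tells. Shifts and turns lie within -1 to 1; 1 stands for 0.1 m of shift or 90 degrees of turn. Its arguments: {"type":"object","properties":{"plan":{"type":"array"},"grip_force":{"type":"number"}},"required":["plan"]}

```bash
ls; mkdir -p pics
cat > h.py <<'E'
import numpy as np, cv2
from station import telemetry, viewer, hand_in, ctrl
from scipy.spatial.transform import Rotation as Ro
def cloud(p):
    z=p["z_map"]; h,w=z.shape
    K=np.array([[p["fx"],0,p["cx"]],[0,p["fy"],p["cy"]],[0,0,1]])
    g=np.stack(np.meshgrid(np.arange(w),np.arange(h)),-1).reshape(-1,1,2).astype(np.float64)
    u=cv2.undistortPoints(g,K,np.array(p["dist"])).reshape(h,w,2)
    C=np.dstack([u*z[...,None],z])
    W=(C-np.array(p["t"]))@np.array(p["R"])
    W[z==0]=np.nan
    return W
def save(p,n,crop=None,s=1):
    im=p["img"][...,::-1]
    if crop: im=im[crop[1]:crop[3],crop[0]:crop[2]]
    cv2.imwrite("pics/"+n,cv2.resize(im,None,fx=s,fy=s,interpolation=cv2.INTER_CUBIC))
E
python3 - <<'E'
from h import *
o=telemetry.get_obs(); print({k:np.round(v,3) for k,v in o.items()}, ctrl.tcp_to_tips)
for c in ["top","scene"]:
    p=viewer.camera(c); save(p,c+"0.png",s=1.4); W=cloud(p); np.savez(c+"0.npz",W=W,img=p["img"])
    for n in ["jar","clamp","trigger","pad","handle_back","salt","pepper","tumbler"]:
        for d in viewer.recognise(n,p)[:3]:
            l,t,r,b=[int(round(v)) for v in d["rect"]]
            cx,cy=(l+r)//2,(t+b)//2
            print(c,n,round(d["score"],2),(l,t,r,b),np.round(W[cy,cx],3))
E
```

```text
pics
{'time_s': np.float64(0.0), 'qpos': array([-1.324,  0.301,  1.522, -0.   ,  1.321, -0.067]), 'joint_vel': array([-0.   ,  0.   ,  0.   , -0.001, -0.001, -0.001]), 'tau': array([ 3.0000e-03, -5.3180e+01, -3.5273e+01,  7.1000e-02,  2.4000e-02,
       -0.0000e+00]), 'ee_pos': array([ 0.17 , -0.523,  0.222]), 'eef_rot': array([-3.14 , -0.   ,  0.314]), 'force': array([ 0.604, -0.045,  0.466]), 'moment': array([-0.027, -0.025, -0.017]), 'grip_force': np.float64(0.0), 'grip_width': np.float64(0.094)} 0.017
top jar 0.82 (302, 258, 325, 279) [ 0.406 -0.225  0.106]
top jar 0.72 (328, 232, 355, 250) [ 0.468 -0.291  0.107]
top jar 0.61 (376, 254, 403, 275) [ 0.416 -0.401  0.107]
top clamp 0.9 (115, 190, 257, 226) [0.555 0.087 0.018]
top trigger 0.51 (138, 191, 154, 208) [0.561 0.16  0.123]
top pad 0.72 (213, 197, 221, 217) [nan nan nan]
top pad 0.19 (114, 187, 259, 227) [0.557 0.087 0.02 ]
top handle_back 0.91 (116, 188, 259, 227) [0.558 0.085 0.015]
top salt 0.56 (301, 161, 314, 179) [ 0.641 -0.214  0.083]
top pepper 0.87 (350, 164, 376, 180) [ 0.637 -0.349  0.085]
top tumbler 0.74 (399, 197, 438, 231) [ 0.545 -0.503  0.011]
scene jar 0.83 (194, 219, 221, 260) [ 0.49  -0.304  0.077]
scene jar 0.82 (137, 220, 171, 267) [ 0.431 -0.407  0.077]
scene jar 0.58 (208, 189, 229, 228) [ 0.422 -0.237  0.071]
scene clamp 0.89 (291, 147, 416, 246) [0.546 0.082 0.02 ]
scene clamp 0.36 (332, 196, 344, 218) [0.571 0.008 0.052]
scene trigger 0.55 (378, 157, 395, 184) [0.571 0.158 0.091]
scene trigger 0.3 (124, 273, 170, 328) [ 0.513 -0.479  0.014]
scene pad 0.76 (328, 194, 342, 217) [0.56  0.008 0.049]
scene handle_back 0.86 (294, 148, 413, 244) [0.546 0.082 0.02 ]
scene salt 0.75 (273, 261, 295, 294) [ 0.661 -0.216  0.062]
scene pepper 0.82 (212, 298, 235, 327) [ 0.657 -0.364  0.061]
scene tumbler 0.83 (124, 271, 166, 328) [ 0.508 -0.482  0.014]
```

View pics/top0.png

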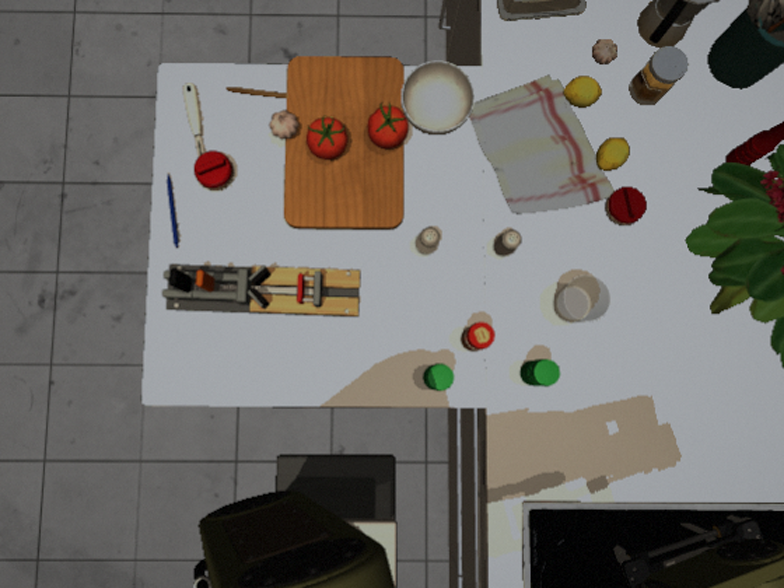

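View pics/scene0.png

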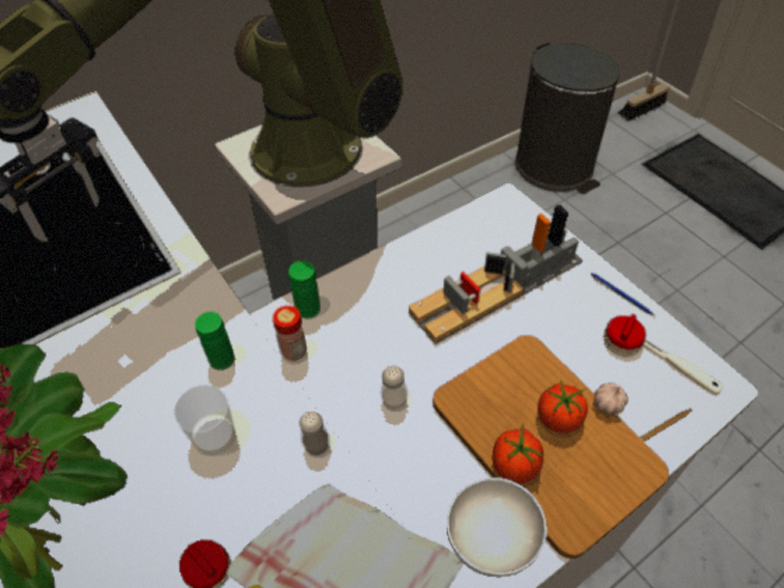

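```bash
python3 - <<'E'
from h import *
d=np.load("top0.npz"); W=d["W"]; im=d["img"]
for n,(l,t,r,b) in dict(j1=(302,258,325,279),j2=(328,232,355,250),j3=(376,254,403,275)).items():
    w=W[t-4:b+5,l-4:r+5].reshape(-1,3); c=im[t-4:b+5,l-4:r+5].reshape(-1,3)
    m=(w[:,2]>.098)&(w[:,2]<.114); w=w[m]
    print(n,m.sum(),np.round((np.nanmin(w,0)+np.nanmax(w,0))/2,4),np.round(np.nanmax(w,0)-np.nanmin(w,0),3),np.median(c[m],0))
w=W[180:235,105:270].reshape(-1,3); c=im[180:235,105:270].reshape(-1,3).astype(int)
for lo,hi in [(.12,.14),(.058,.072),(.002,.01),(.016,.026)]:
    m=(w[:,2]>lo)&(w[:,2]<hi); q=w[m].astype(np.float32)
    r=cv2.minAreaRect(q[:,:2]*1000); print(lo,m.sum(),np.round(r[0],1),np.round(r[1],1),r[2], np.round(np.nanmedian(q,0),4))
m=(w[:,2]>.12)&(w[:,2]<.145); org=m&(c[:,0]>c[:,2]+60); print("trig top",org.sum(),w[org].mean(0)); blk=m&~org; print("handle top",blk.sum(),w[blk].mean(0))
E
python3 - <<'E'
import sys; sys.path.insert(0,'.')
import cv2,numpy as np
a=np.load('top0.npz')['img'][...,::-1][220:290,280:420]; b=np.load('scene0.npz')['img'][...,::-1][180:275,130:240]
a=cv2.resize(a,(560,280),interpolation=2); b=cv2.resize(b,(367,317),interpolation=2)
o=np.zeros((600,560,3),np.uint8); o[:280]=a; o[282:599,:367]=b
cv2.imwrite('pics/jars.png',o)
E
```

```text
j1 282 [ 0.4033 -0.23    0.1051] [0.041 0.041 0.014] [ 46. 130.  55.]
j2 279 [ 0.4732 -0.2981  0.1044] [0.042 0.043 0.013] [159.  51.  34.]
j3 288 [ 0.4136 -0.4043  0.1044] [0.041 0.042 0.012] [ 42. 125.  51.]
0.12 149 [563.2 187.6] [56.1 28.6] 86.74055480957031 [0.5631 0.2016 0.1295]
0.058 589 [560.8  91.8] [235.3  70.5] 85.26476287841797 [0.5598 0.0857 0.0638]
0.002 1504 [560.1  88.2] [140.1 422. ] 0.4033828377723694 [0.5481 0.1445 0.0042]
0.016 1621 [559.8  71.9] [324.7  82.4] 88.29340362548828 [0.555  0.0073 0.0212]
trig top 53 [0.56159469 0.16579434 0.13002005]
handle top 96 [0.56383239 0.19941872 0.12822023]
```

View pics/jars.png

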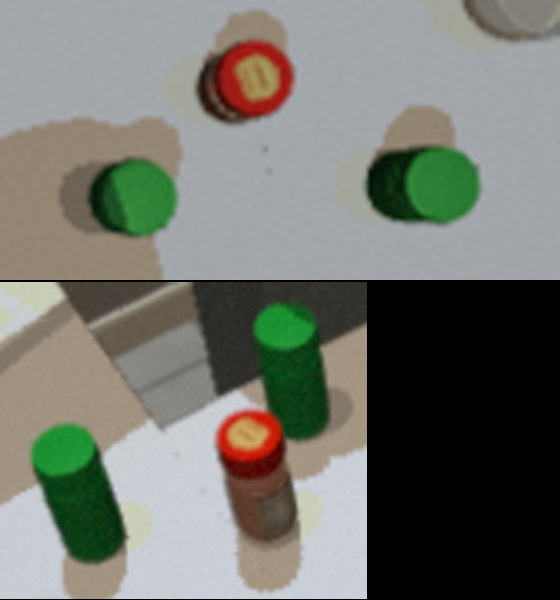

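The jar that fits is the one with the red cap and brown-orange label, at top-view (342,241) (full-resolution pixels). The look-alikes at top-view (313,268) and (390,264) are green, so they aren't meant. The clamp's +x points roughly along world +y, with the trigger and handle at top-view x≈120–150. The red pad at about (215,207) faces the black vee.

Run:
```python
from h import *
Q=[];C=[]
for c in ["top","scene"]:
    d=np.load(c+"0.npz"); w=d["W"].reshape(-1,3); k=d["img"].reshape(-1,3).astype(int)
    # jar cap
    m=np.hypot(w[:,0]-.473,w[:,1]+.298)<.05
    t=m&(w[:,2]>.1)&(w[:,2]<.115); q=w[t].astype(np.float32)
    (a,b),r=cv2.minEnclosingCircle(q[:,:2]*1000); print(c,"cap",np.round([a,b,r],1),"mean",q.mean(0))
    m=(abs(w[:,0]-.56)<.07)&(w[:,1]>-.15)&(w[:,1]<.26)
    nonwhite=m&(k.max(1)<(150 if c=="top" else 150))&(w[:,2]>.003)|m&(w[:,2]>.012)&(w[:,2]<.14)
    q=w[nonwhite]; kk=k[nonwhite]
    l=q[(q[:,2]<.03)]; r=cv2.minAreaRect(l[:,:2].astype(np.float32)*1000); print("base",np.round(r[0],1),np.round(r[1],1),r[2])
    Z=l[(l[:,2]>.016)&(l[:,2]<.028)]
    # long edges
    for side in (-1,1):
        ys=np.arange(-.07,.06,.008); e=[]
        for y in ys:
            s=Z[abs(Z[:,1]-y)<.004]
            if len(s)>5: e.append((y,(s[:,0].max() if side>0 else s[:,0].min())))
        e=np.array(e); print("edge",side,np.polyfit(e[:,0],e[:,1],1))
    yaw=np.deg2rad(88.3); ux=np.array([np.cos(yaw),np.sin(yaw)]); uy=np.array([-ux[1],ux[0]])
    o=np.array([.560,.088]); u=(q[:,:2]-o)@ux; v=(q[:,:2]-o)@uy
    print("u-range",np.percentile(u,[0,.5,99.5,100]),"v",np.percentile(v,[0,1,99,100]))
    red=(kk[:,0]>kk[:,1]*2.2)&(kk[:,0]>90)&(kk[:,1]<70)&(q[:,2]>.03)&(u<-.03); print("red u",np.percentile(u[red],[2,50,98]),"v",np.percentile(v[red],[2,98]),red.sum())
    h=q[:,2]>.122
    print("top parts u",np.percentile(u[h],[1,99]),"v",np.percentile(v[h],[1,99]))
    h=(q[:,2]>.056)&(q[:,2]<.072)&(u>-.06)
    for lo in np.arange(-.06,.04,.01):
        s=h&(u>=lo)&(u<lo+.01)
        if s.sum(): print("  vee u",round(lo,3),np.round(np.sort(v[s])[[0,-1]],3),s.sum(), np.round([v[s&(v<0)].max() if (s&(v<0)).any() else 9, v[s&(v>0)].min() if (s&(v>0)).any() else 9],3))
```

```text
top cap [ 474.1 -298.1   22.2] mean [ 0.47356436 -0.29755157  0.10554236]
base [561.3  84.7] [352.1  91.6] 88.1795425415039
edge -1 [0.03722158 0.51727918]
edge 1 [0.01755086 0.59770713]
u-range [-0.17917097 -0.17695856  0.16746203  0.17276643] v [-0.04720443 -0.04102613  0.04097971  0.04450912]
red u [-0.08082537 -0.07715781 -0.07360895] v [-0.02170557  0.02409056] 62
top parts u [0.07200371 0.1266691 ] v [-0.01403792  0.01339705]
  vee u -0.02 [-0.035  0.035] 50 [-0.018  0.016]
  vee u -0.01 [-0.034  0.033] 74 [-0.008  0.009]
  vee u 0.0 [-0.023  0.021] 45 [-0.006  0.004]
  vee u 0.01 [-0.03   0.029] 72 [-0.  0.]
  vee u 0.02 [-0.03   0.029] 103 [-0.  0.]
  vee u 0.03 [-0.03   0.027] 17 [-0.007  0.008]
scene cap [ 472.6 -298.6   23. ] mean [ 0.47383323 -0.29857624  0.10518358]
base [559.9  82.8] [348.5  86.8] 87.87258911132812
edge -1 [0.24035097 0.5321953 ]
edge 1 [0.02213693 0.59763175]
u-range [-0.17974936 -0.17816424  0.16203596  0.1687899 ] v [-0.04311762 -0.04097912  0.03870953  0.0442716 ]
red u [-0.08226244 -0.07909176 -0.07463653] v [-0.02354626  0.0219467 ] 71
top parts u [0.07069203 0.12522181] v [-0.01401144  0.01311746]
  vee u -0.03 [-0.028 -0.023] 3 [-0.023  9.   ]
  vee u -0.02 [-0.035  0.033] 47 [-0.015  0.016]
  vee u -0.01 [-0.032  0.03 ] 57 [-0.008  0.005]
  vee u 0.0 [-0.021  0.022] 33 [-0.003  0.006]
  vee u 0.01 [-0.029  0.03 ] 78 [-0.001  0.001]
  vee u 0.02 [-0.03  0.03] 66 [-0.001  0.001]
  vee u 0.03 [0.011 0.014] 2 [9.    0.011]
```

Call:
{"method": "step_arm", "body": {"plan": [{"rz": 0.073},{"rz": 0.073},{"rz": 0.074},{"dx": 0.3,"dy": -0.23},{"dx": 0.3,"dy": -0.23},{"dx": 0.3,"dy": -0.23},{"dx": 0.3,"dy": -0.23},{"dx": 0.3,"dy": -0.23},{"dx": 0.3,"dy": -0.23}]}}

```text
$.plan[0]: bad value
```

Call:
{"method": "step_arm", "body": {"plan": [{"dx": 0.3,"dy": -0.23},{"dx": 0.3,"dy": -0.23},{"dx": 0.3,"dy": -0.23},{"dx": 0.27,"dy": -0.27},{},{}]}}

```text
$.plan[0]: bad value
```

Call:
{"method": "step_arm", "body": {"plan": [{"dx": 0,"dy": 0,"dz": 0,"rx": 0,"ry": 0,"rz": 0.073,"claw": 0},{"dx": 0,"dy": 0,"dz": 0,"rx": 0,"ry": 0,"rz": 0.073,"claw": 0},{"dx": 0,"dy": 0,"dz": 0,"rx": 0,"ry": 0,"rz": 0.074,"claw": 0},{"dx": 0.3,"dy": -0.23,"dz": 0,"rx": 0,"ry": 0,"rz": 0,"claw": 0},{"dx": 0.3,"dy": -0.23,"dz": 0,"rx": 0,"ry": 0,"rz": 0,"claw": 0},{"dx": 0.3,"dy": -0.23,"dz": 0,"rx": 0,"ry": 0,"rz": 0,"claw": 0},{"dx": 0.3,"dy": -0.23,"dz": 0,"rx": 0,"ry": 0,"rz": 0,"claw": 0},{"dx": 0.3,"dy": -0.23,"dz": 0,"rx": 0,"ry": 0,"rz": 0,"claw": 0}]}}

```text
time_s: 1.7
ee_pos: [0.3244, -0.4119, 0.2226]
eef_rot: [3.141, -0.0, -0.032]
force: [0.6, -0.8, -0.4]
grip_width: 0.0942
grip_force: 0.0
```

Call:
{"method": "step_arm", "body": {"plan": [{"dx": 0.364,"dy": -0.297,"dz": 0,"rx": 0,"ry": 0,"rz": 0,"claw": 0},{"dx": 0.364,"dy": -0.297,"dz": 0,"rx": 0,"ry": 0,"rz": 0,"claw": 0},{"dx": 0.364,"dy": -0.297,"dz": 0,"rx": 0,"ry": 0,"rz": 0,"claw": 0},{"dx": 0.364,"dy": -0.297,"dz": 0,"rx": 0,"ry": 0,"rz": 0,"claw": 0},{"dx": 0,"dy": 0,"dz": 0.2,"rx": 0,"ry": 0,"rz": 0,"claw": 0},{"dx": 0,"dy": 0,"dz": 0.36,"rx": 0,"ry": 0,"rz": 0,"claw": 0},{"dx": 0,"dy": 0,"dz": 0.36,"rx": 0,"ry": 0,"rz": 0,"claw": 0},{"dx": 0,"dy": 0,"dz": 0.33,"rx": 0,"ry": 0,"rz": 0,"claw": 0},{"dx": 0,"dy": 0,"dz": 0,"rx": 0,"ry": 0,"rz": 0,"claw": 0}]}}

```text
time_s: 2.6
ee_pos: [0.471, -0.2976, 0.0936]
eef_rot: [-3.138, 0.006, -0.032]
force: [0.2, 0.5, 0.2]
grip_width: 0.0942
grip_force: 0.0
```

Call:
{"method": "step_arm", "body": {"plan": [{"dx": 0.02,"dy": 0,"dz": -0.03,"rx": 0,"ry": 0,"rz": 0,"claw": 0},{"dx": 0,"dy": 0,"dz": 0,"rx": 0,"ry": 0,"rz": 0,"claw": 0.3},{"dx": 0,"dy": 0,"dz": 0,"rx": 0,"ry": 0,"rz": 0,"claw": 0.7},{"dx": 0,"dy": 0,"dz": 0,"rx": 0,"ry": 0,"rz": 0,"claw": 0.7},{"dx": 0,"dy": 0,"dz": 0,"rx": 0,"ry": 0,"rz": 0,"claw": 0.7},{"dx": 0,"dy": 0,"dz": 0,"rx": 0,"ry": 0,"rz": 0,"claw": 0.7},{"dx": 0,"dy": 0,"dz": 0,"rx": 0,"ry": 0,"rz": 0,"claw": 0.7}], "grip_force": 15}}

```text
time_s: 3.3
ee_pos: [0.4746, -0.2989, 0.1005]
eef_rot: [3.142, 0.0, -0.032]
force: [0.4, 0.3, -0.5]
grip_width: 0.0496
grip_force: 0.0
```

Call:
{"method": "step_arm", "body": {"plan": [{"dx": 0,"dy": 0,"dz": 0.04,"rx": 0,"ry": 0,"rz": 0,"claw": 0.7},{"dx": 0,"dy": 0,"dz": 0,"rx": 0,"ry": 0,"rz": 0,"claw": 0.7},{"dx": 0,"dy": 0,"dz": 0,"rx": 0,"ry": 0,"rz": 0,"claw": 0.7}]}}

```text
time_s: 3.6
ee_pos: [0.4751, -0.2988, 0.097]
eef_rot: [3.141, -0.001, -0.032]
force: [0.1, 2.3, 7.4]
grip_width: 0.0439
grip_force: 15.0
```

Call:
{"method": "step_arm", "body": {"plan": [{"dx": 0,"dy": 0,"dz": -0.1,"rx": 0,"ry": 0,"rz": 0,"claw": 0.7},{"dx": 0,"dy": 0,"dz": -0.3,"rx": 0,"ry": 0,"rz": 0,"claw": 0.7},{"dx": 0,"dy": 0,"dz": -0.3,"rx": 0,"ry": 0,"rz": 0,"claw": 0.7},{"dx": 0,"dy": 0,"dz": -0.3,"rx": 0,"ry": 0,"rz": 0,"claw": 0.7},{"dx": 0,"dy": 0,"dz": -0.2,"rx": 0,"ry": 0,"rz": 0,"claw": 0.7},{"dx": 0,"dy": 0,"dz": 0,"rx": 0,"ry": 0,"rz": 0,"claw": 0.7},{"dx": 0,"dy": 0,"dz": 0,"rx": 0,"ry": 0,"rz": 0,"claw": 0.7}]}}

```text
time_s: 4.3
ee_pos: [0.4744, -0.2988, 0.2158]
eef_rot: [-3.141, 0.0, -0.032]
force: [0.3, -0.8, -1.7]
grip_width: 0.0443
grip_force: 15.0
```

Call:
{"method": "step_arm", "body": {"plan": [{"dx": 0.04,"dy": -0.18,"dz": 0,"rx": 0,"ry": 0,"rz": 0,"claw": 0.7},{"dx": 0.08,"dy": -0.4,"dz": 0,"rx": 0,"ry": 0,"rz": 0,"claw": 0.7},{"dx": 0.08,"dy": -0.4,"dz": 0,"rx": 0,"ry": 0,"rz": 0,"claw": 0.7},{"dx": 0.08,"dy": -0.4,"dz": 0,"rx": 0,"ry": 0,"rz": 0,"claw": 0.7},{"dx": 0.08,"dy": -0.4,"dz": 0,"rx": 0,"ry": 0,"rz": 0,"claw": 0.7},{"dx": 0.08,"dy": -0.4,"dz": 0,"rx": 0,"ry": 0,"rz": 0,"claw": 0.7},{"dx": 0.08,"dy": -0.4,"dz": 0,"rx": 0,"ry": 0,"rz": 0,"claw": 0.7},{"dx": 0.08,"dy": -0.4,"dz": 0,"rx": 0,"ry": 0,"rz": 0,"claw": 0.7},{"dx": 0.08,"dy": -0.4,"dz": 0,"rx": 0,"ry": 0,"rz": 0,"claw": 0.7},{"dx": 0.05,"dy": -0.22,"dz": 0,"rx": 0,"ry": 0,"rz": 0,"claw": 0.7}]}}

```text
time_s: 5.3
ee_pos: [0.5586, 0.0613, 0.2145]
eef_rot: [-3.142, 0.003, -0.03]
force: [0.5, -0.5, -1.7]
grip_width: 0.0438
grip_force: 15.0
```

Call:
{"method": "step_arm", "body": {"plan": [{"dx": 0,"dy": 0,"dz": 0,"rx": 0,"ry": 0,"rz": 0,"claw": 0.7},{"dx": 0,"dy": 0,"dz": 0,"rx": 0,"ry": 0,"rz": 0,"claw": 0.7}]}}

```text
time_s: 5.5
ee_pos: [0.5585, 0.0585, 0.2149]
eef_rot: [3.141, 0.002, -0.031]
force: [0.0, -0.4, -2.0]
grip_width: 0.0441
grip_force: 15.0
```

Run:
```python
from h import *
p=viewer.camera("scene"); save(p,"s1.png",(250,60,450,260),3)
W=cloud(p); k=p["img"].astype(int)
m=(k[...,0]>110)&(k[...,1]<60)&(abs(W[...,0]-.56)<.05)&(abs(W[...,1]-.058)<.05)&(W[...,2]>.12)
q=W[m]; print(m.sum(),q.min(0),q.max(0),telemetry.get_obs()["ee_pos"])
```

```text
1 [0.54430176 0.06796371 0.22503495] [0.54430176 0.06796371 0.22503495] [0.55860618 0.05793785 0.21532544]
```

View pics/s1.png

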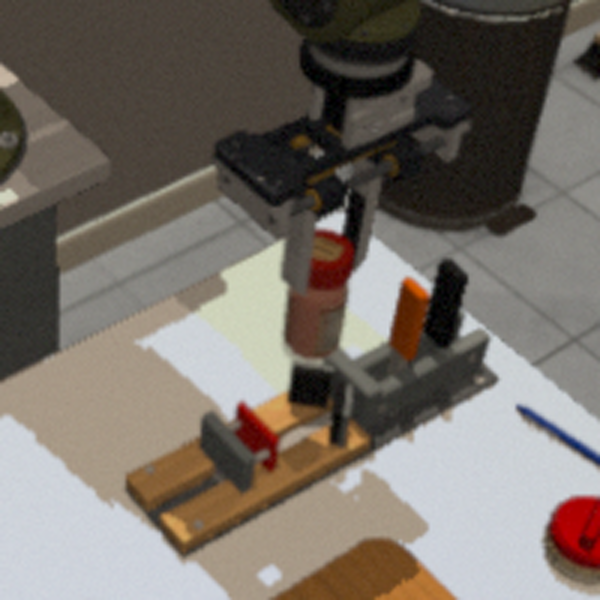

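Call:
{"method": "step_arm", "body": {"plan": [{"dx": 0.005,"dy": 0,"dz": 0.15,"rx": 0,"ry": 0,"rz": 0,"claw": 0.7},{"dx": 0,"dy": 0,"dz": 0.25,"rx": 0,"ry": 0,"rz": 0,"claw": 0.7},{"dx": 0,"dy": 0,"dz": 0.25,"rx": 0,"ry": 0,"rz": 0,"claw": 0.7},{"dx": 0,"dy": 0,"dz": 0.15,"rx": 0,"ry": 0,"rz": 0,"claw": 0.7},{"dx": 0,"dy": 0,"dz": 0.08,"rx": 0,"ry": 0,"rz": 0,"claw": 0.7},{"dx": 0,"dy": 0,"dz": 0.03,"rx": 0,"ry": 0,"rz": 0,"claw": 0.7},{"dx": 0,"dy": 0,"dz": 0,"rx": 0,"ry": 0,"rz": 0,"claw": 0.7},{"dx": 0,"dy": 0,"dz": 0,"rx": 0,"ry": 0,"rz": 0,"claw": 0.7}]}}

```text
time_s: 6.35
ee_pos: [0.5599, 0.0584, 0.1263]
eef_rot: [-3.141, -0.001, -0.032]
force: [-0.4, 0.4, -1.6]
grip_width: 0.0441
grip_force: 15.0
```

Call:
{"method": "step_arm", "body": {"plan": [{"dx": 0,"dy": 0,"dz": 0.02,"rx": 0,"ry": 0,"rz": 0,"claw": 0.7},{"dx": 0,"dy": 0,"dz": 0.02,"rx": 0,"ry": 0,"rz": 0,"claw": 0.7},{"dx": 0,"dy": 0,"dz": 0.015,"rx": 0,"ry": 0,"rz": 0,"claw": 0.7},{"dx": 0,"dy": 0,"dz": 0.01,"rx": 0,"ry": 0,"rz": 0,"claw": 0.7},{"dx": 0,"dy": 0,"dz": 0,"rx": 0,"ry": 0,"rz": 0,"claw": 0.7},{"dx": 0,"dy": 0,"dz": 0,"rx": 0,"ry": 0,"rz": 0,"claw": 0.7}]}}

```text
time_s: 6.95
ee_pos: [0.5596, 0.0586, 0.1191]
eef_rot: [-3.142, -0.0, -0.032]
force: [-0.4, 0.8, 0.2]
grip_width: 0.0442
grip_force: 15.0
```

Call:
{"method": "step_arm", "body": {"plan": [{"dx": 0,"dy": 0,"dz": 0.005,"rx": 0,"ry": 0,"rz": 0,"claw": 0.7},{"dx": 0,"dy": 0,"dz": 0,"rx": 0,"ry": 0,"rz": 0,"claw": 0.5},{"dx": 0,"dy": 0,"dz": 0,"rx": 0,"ry": 0,"rz": 0,"claw": 0.3},{"dx": 0,"dy": 0,"dz": 0,"rx": 0,"ry": 0,"rz": 0,"claw": 0.1},{"dx": 0,"dy": 0,"dz": 0,"rx": 0,"ry": 0,"rz": 0,"claw": 0.1},{"dx": 0,"dy": 0,"dz": -0.05,"rx": 0,"ry": 0,"rz": 0,"claw": 0.1},{"dx": 0,"dy": 0,"dz": -0.2,"rx": 0,"ry": 0,"rz": 0,"claw": 0},{"dx": 0,"dy": 0,"dz": -0.4,"rx": 0,"ry": 0,"rz": 0,"claw": 0},{"dx": 0,"dy": 0,"dz": -0.3,"rx": 0,"ry": 0,"rz": 0,"claw": 0}]}}

```text
time_s: 7.85
ee_pos: [0.5597, 0.0586, 0.2158]
eef_rot: [-3.142, -0.001, -0.032]
force: [0.6, 0.4, 0.0]
grip_width: 0.0941
grip_force: 0.0
```

Run:
```python
from h import *
p=viewer.camera("scene"); save(p,"s2.png",(280,110,430,250),4)
W=cloud(p); k=p["img"].astype(int)
m=(abs(W[...,0]-.56)<.05)&(abs(W[...,1]-.058)<.05)&(W[...,2]>.118)&(W[...,2]<.14)
q=W[m]; print(m.sum(),q.min(0),q.max(0),cv2.minEnclosingCircle(q[:,:2].astype(np.float32)*1000))
```

```text
223 [0.53537276 0.0367929  0.11808025] [0.57966945 0.07818215 0.13026759] ((557.564697265625, 56.158485412597656), 23.71454429626465)
```

View pics/s2.png

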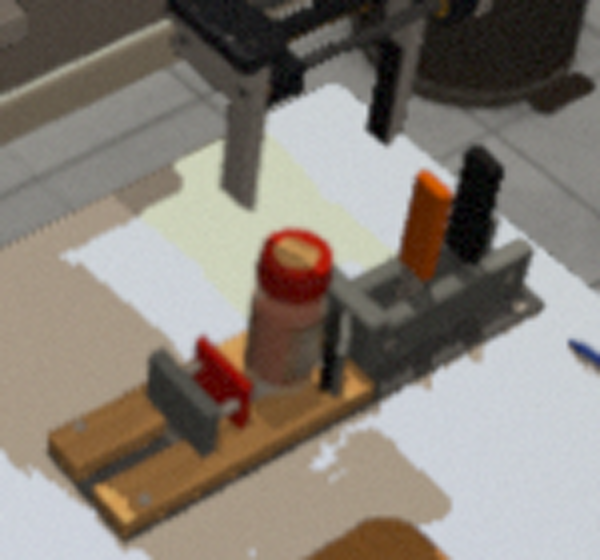

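Call:
{"method": "step_arm", "body": {"plan": [{"dx": 0,"dy": -0.2,"dz": 0,"rx": 0,"ry": 0,"rz": 0,"claw": 0},{"dx": 0,"dy": -0.4,"dz": 0,"rx": 0,"ry": 0,"rz": 0,"claw": 0},{"dx": 0,"dy": -0.4,"dz": 0,"rx": 0,"ry": 0,"rz": 0,"claw": 0},{"dx": 0,"dy": -0.375,"dz": 0,"rx": 0,"ry": 0,"rz": 0,"claw": 0},{"dx": 0,"dy": 0,"dz": 0,"rx": 0,"ry": 0,"rz": 0,"claw": 0},{"dx": 0,"dy": 0,"dz": 0,"rx": 0,"ry": 0,"rz": 0,"claw": 0},{"dx": 0,"dy": 0,"dz": 0,"rx": 0,"ry": 0,"rz": 0,"claw": 0}]}}

```text
time_s: 8.6
ee_pos: [0.564, 0.1951, 0.2135]
eef_rot: [3.141, 0.0, -0.032]
force: [-0.7, -0.5, 0.1]
grip_width: 0.0939
grip_force: 0.0
```

The jar stands upright on the bed in the vee (crop around 290,310) and has been released. Next I lower the gripper around the trigger and handle.

Call:
{"method": "step_arm", "body": {"plan": [{"dx": 0,"dy": -0.01,"dz": 0.15,"rx": 0,"ry": 0,"rz": 0,"claw": 0},{"dx": 0,"dy": 0,"dz": 0.25,"rx": 0,"ry": 0,"rz": 0,"claw": 0},{"dx": 0,"dy": 0,"dz": 0.25,"rx": 0,"ry": 0,"rz": 0,"claw": 0},{"dx": 0,"dy": 0,"dz": 0.2,"rx": 0,"ry": 0,"rz": 0,"claw": 0},{"dx": 0,"dy": 0,"dz": 0.15,"rx": 0,"ry": 0,"rz": 0,"claw": 0},{"dx": 0,"dy": 0,"dz": 0.055,"rx": 0,"ry": 0,"rz": 0,"claw": 0},{"dx": 0,"dy": 0,"dz": 0,"rx": 0,"ry": 0,"rz": 0,"claw": 0.15},{"dx": 0,"dy": 0,"dz": 0,"rx": 0,"ry": 0,"rz": 0,"claw": 0.15},{"dx": 0,"dy": 0,"dz": 0,"rx": 0,"ry": 0,"rz": 0,"claw": 0.15}], "grip_force": 20}}

```text
time_s: 9.5
ee_pos: [0.5644, 0.1971, 0.109]
eef_rot: [-3.141, -0.002, -0.032]
force: [0.3, 0.5, 0.1]
grip_width: 0.08
grip_force: 0.0
```

```bash
cat >> h.py <<'E'
def state(n=None):
    "clamp-frame u (origin .560,.0838, yaw 88.2) of pad face, trigger; obs"
    yaw=np.deg2rad(88.2); ux=np.array([np.cos(yaw),np.sin(yaw)]); R=[]
    for c in ["scene","top"]:
        p=viewer.camera(c)
        if n: save(p,f"{n}_{c}.png",(280,110,430,250) if c=="scene" else (105,150,265,250),4)
        W=cloud(p); k=p["img"].astype(int); u=(W[...,:2]-[.560,.0838])@ux
        b=(abs(W[...,0]-.56)<.05)
        red=b&(k[...,0]>2.2*k[...,1])&(k[...,0]>70)&(k[...,1]<70)&(W[...,2]>.03)&(W[...,2]<.068)&(u>-.12)&(u<-.01)
        gr=b&~red&(W[...,2]>.055)&(W[...,2]<.07)&(u<-.04)
        og=b&(k[...,0]>k[...,2]+50)&(W[...,2]>.075)&(u>.04)
        cap=b&(W[...,2]>.118)&(W[...,2]<.136)&(u<.01)
        f=lambda m:(m.sum(),np.round(np.percentile(u[m],[3,50,97])*1000,1) if m.sum() else None)
        print(c,"red",f(red),"jaw",f(gr),"trig",f(og),"cap",f(cap))
    o=telemetry.get_obs(); print(o["time_s"],o["ee_pos"],o["grip_width"],o["grip_force"],o["force"])
E
python3 -c "
from h import *
state('a')"
```

```text
scene red (np.int64(142), array([-78.2, -75.5, -70.4])) jaw (np.int64(378), array([-825.4, -530.2,  -43.5])) trig (np.int64(98), array([73.7, 78.6, 86. ])) cap (np.int64(241), array([-833.7,  -29.1,   -7.5]))
top red (np.int64(63), array([-76.6, -73.2, -69.6])) jaw (np.int64(273), array([-600.4, -108.1,  -46.6])) trig (np.int64(5), array([73.5, 77.4, 83.3])) cap (np.int64(297), array([-44.6, -25.9,  -6.4]))
9.6 [0.5641957  0.19708668 0.10866297] 0.08027288906586674 0.0 [ 0.29921422 -0.63940765  0.61992761]
```

View pics/a_scene.png

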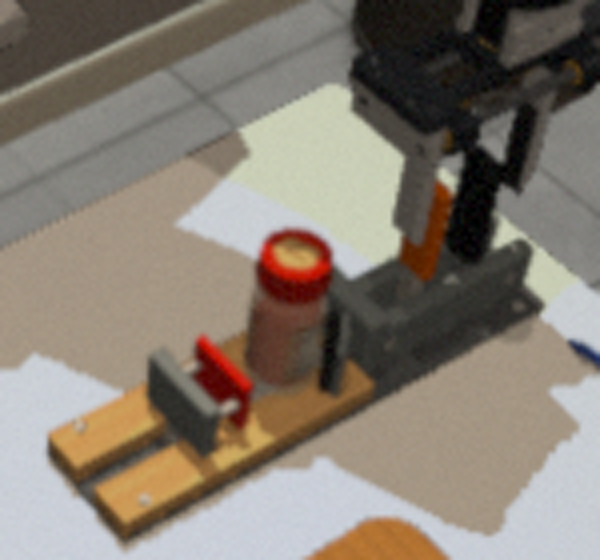

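Call:
{"method": "step_arm", "body": {"plan": [{"dx": 0,"dy": 0,"dz": 0,"rx": 0,"ry": 0,"rz": 0,"claw": 0.4},{"dx": 0,"dy": 0,"dz": 0,"rx": 0,"ry": 0,"rz": 0,"claw": 0.5},{"dx": 0,"dy": 0,"dz": 0,"rx": 0,"ry": 0,"rz": 0,"claw": 0.61},{"dx": 0,"dy": 0,"dz": 0,"rx": 0,"ry": 0,"rz": 0,"claw": 0.61},{"dx": 0,"dy": 0,"dz": 0,"rx": 0,"ry": 0,"rz": 0,"claw": 0.61},{"dx": 0,"dy": 0,"dz": 0,"rx": 0,"ry": 0,"rz": 0,"claw": 0.61},{"dx": 0,"dy": 0,"dz": 0,"rx": 0,"ry": 0,"rz": 0,"claw": 0.61},{"dx": 0,"dy": 0,"dz": 0,"rx": 0,"ry": 0,"rz": 0,"claw": 0.61}]}}

```text
time_s: 10.4
ee_pos: [0.5641, 0.1984, 0.108]
eef_rot: [-3.14, -0.001, -0.031]
force: [3.3, 10.7, -2.5]
grip_width: 0.0376
grip_force: 20.0
```

```bash
python3 -c "
from h import *
state('b')"
```

```text
scene red (np.int64(142), array([-60.8, -58.6, -46.6])) jaw (np.int64(373), array([-826. , -532.5,  -44.4])) trig (np.int64(93), array([ 80.1,  97.1, 115.5])) cap (np.int64(242), array([-833.6,  -28.9,   -8.6]))
top red (np.int64(67), array([-59.4, -55.5, -50.9])) jaw (np.int64(267), array([-600.1,  -91. ,  -46.8])) trig (np.int64(0), None) cap (np.int64(294), array([-44.7, -25.9,  -6.8]))
10.5 [0.5641125 0.198429  0.1080397] 0.037567555908834614 20.00506415963173 [ 2.75169322 10.66784663 -3.24928907]
```

Call:
{"method": "step_arm", "body": {"plan": [{"dx": 0,"dy": 0,"dz": 0,"rx": 0,"ry": 0,"rz": 0,"claw": 0.5},{"dx": 0,"dy": -0.01,"dz": 0,"rx": 0,"ry": 0,"rz": 0,"claw": 0.3},{"dx": 0,"dy": 0,"dz": 0,"rx": 0,"ry": 0,"rz": 0,"claw": 0.15},{"dx": 0,"dy": 0,"dz": 0,"rx": 0,"ry": 0,"rz": 0,"claw": 0.15},{"dx": 0,"dy": 0,"dz": 0,"rx": 0,"ry": 0,"rz": 0,"claw": 0.15},{"dx": 0,"dy": 0,"dz": 0,"rx": 0,"ry": 0,"rz": 0,"claw": 0.15}]}}

```text
time_s: 11.1
ee_pos: [0.564, 0.198, 0.108]
eef_rot: [-3.142, -0.0, -0.032]
force: [-0.6, -0.2, 0.7]
grip_width: 0.0797
grip_force: 0.0
```

```bash
sed -i 's/(u<-.04)$/(u<-.04)\&(u>-.13)/; s/(u<.01)$/(u<.01)\&(u>-.08)/' h.py; python3 -c "
from h import *
state('c')"
```

```text
scene red (np.int64(143), array([-61.2, -59. , -47.1])) jaw (np.int64(165), array([-92.4, -85.6, -41.6])) trig (np.int64(116), array([79.4, 83.7, 92.9])) cap (np.int64(225), array([-45. , -27.6,  -7.7]))
top red (np.int64(66), array([-59.7, -55.8, -47.1])) jaw (np.int64(147), array([-91.7, -85.4, -45.5])) trig (np.int64(6), array([61.9, 74.8, 85.7])) cap (np.int64(294), array([-44.6, -25.9,  -6.7]))
11.2 [0.56397935 0.19799663 0.10795024] 0.07978021340346561 0.0 [0.73624263 0.20521944 0.12759274]
```

Call:
{"method": "step_arm", "body": {"plan": [{"dx": 0,"dy": 0,"dz": 0,"rx": 0,"ry": 0,"rz": 0,"claw": 0.35},{"dx": 0,"dy": 0,"dz": 0,"rx": 0,"ry": 0,"rz": 0,"claw": 0.45},{"dx": 0,"dy": 0,"dz": 0,"rx": 0,"ry": 0,"rz": 0,"claw": 0.5},{"dx": 0,"dy": 0,"dz": 0,"rx": 0,"ry": 0,"rz": 0,"claw": 0.5},{"dx": 0,"dy": 0,"dz": 0,"rx": 0,"ry": 0,"rz": 0,"claw": 0.5},{"dx": 0,"dy": 0,"dz": 0,"rx": 0,"ry": 0,"rz": 0,"claw": 0.5}]}}

```text
time_s: 11.8
ee_pos: [0.564, 0.197, 0.1078]
eef_rot: [3.14, 0.0, -0.032]
force: [-0.7, -7.7, 0.6]
grip_width: 0.0473
grip_force: 3.8
```

```bash
python3 -c "
from h import *
state('d')"
```

```text
scene red (np.int64(143), array([-57.1, -54.8, -45.7])) jaw (np.int64(156), array([-88.2, -81.6, -41.5])) trig (np.int64(93), array([86.7, 91.2, 98.5])) cap (np.int64(225), array([-46.1, -28.5,  -8.3]))
top red (np.int64(68), array([-55.5, -51.7, -45.2])) jaw (np.int64(149), array([-87.7, -81.1, -44.1])) trig (np.int64(1), array([71.8, 71.8, 71.8])) cap (np.int64(293), array([-44.6, -25.8,  -6.4]))
11.9 [0.56396597 0.19698629 0.10784426] 0.04707558568112247 3.8171128928661346 [-0.72237992 -7.6610021   0.20357594]
```

Call:
{"method": "step_arm", "body": {"plan": [{"dx": 0,"dy": 0,"dz": 0,"rx": 0,"ry": 0,"rz": 0,"claw": 0.54},{"dx": 0,"dy": 0,"dz": 0,"rx": 0,"ry": 0,"rz": 0,"claw": 0.58},{"dx": 0,"dy": 0,"dz": 0,"rx": 0,"ry": 0,"rz": 0,"claw": 0.61},{"dx": 0,"dy": 0,"dz": 0,"rx": 0,"ry": 0,"rz": 0,"claw": 0.61},{"dx": 0,"dy": 0,"dz": 0,"rx": 0,"ry": 0,"rz": 0,"claw": 0.61},{"dx": 0,"dy": 0,"dz": 0,"rx": 0,"ry": 0,"rz": 0,"claw": 0.61}]}}

```text
time_s: 12.5
ee_pos: [0.564, 0.1985, 0.1078]
eef_rot: [-3.141, -0.0, -0.032]
force: [2.0, 4.6, -3.8]
grip_width: 0.0377
grip_force: 20.0
```

```bash
python3 -c "
from h import *
state('e')"
```

```text
scene red (np.int64(133), array([-54.5, -51.7, -44.7])) jaw (np.int64(146), array([-82.7, -76.8, -42.6])) trig (np.int64(93), array([ 82. ,  96.5, 117.4])) cap (np.int64(220), array([-43.8, -26.2,  -6.3]))
top red (np.int64(65), array([-52.5, -49.1, -42.7])) jaw (np.int64(152), array([-82. , -75.5, -44.2])) trig (np.int64(1), array([75.9, 75.9, 75.9])) cap (np.int64(299), array([-43.4, -24. ,  -4.7]))
12.6 [0.56400041 0.19846339 0.10779137] 0.03734594807813398 20.002645254135132 [ 2.79055568  4.53363986 -3.53137011]
```

Call:
{"method": "step_arm", "body": {"plan": [{"dx": 0,"dy": 0,"dz": 0,"rx": 0,"ry": 0,"rz": 0,"claw": 0.5},{"dx": 0,"dy": 0,"dz": 0,"rx": 0,"ry": 0,"rz": 0,"claw": 0.3},{"dx": 0,"dy": 0,"dz": 0,"rx": 0,"ry": 0,"rz": 0,"claw": 0.15},{"dx": 0,"dy": 0,"dz": 0,"rx": 0,"ry": 0,"rz": 0,"claw": 0.15},{"dx": 0,"dy": 0,"dz": 0,"rx": 0,"ry": 0,"rz": 0,"claw": 0.15},{"dx": 0,"dy": 0,"dz": 0,"rx": 0,"ry": 0,"rz": 0,"claw": 0.15}]}}

```text
time_s: 13.2
ee_pos: [0.564, 0.198, 0.108]
eef_rot: [-3.141, -0.0, -0.032]
force: [-1.0, 0.3, 0.2]
grip_width: 0.0794
grip_force: 0.0
```

```bash
python3 -c "
from h import *
state('f')"
```

```text
scene red (np.int64(144), array([-54.7, -52.2, -44.5])) jaw (np.int64(149), array([-85.8, -80.5, -42. ])) trig (np.int64(93), array([73.9, 78.8, 86.1])) cap (np.int64(216), array([-44.1, -26.9,  -5.8]))
top red (np.int64(67), array([-52.9, -48.9, -42.9])) jaw (np.int64(143), array([-85. , -79. , -43.2])) trig (np.int64(5), array([61.2, 73.7, 85.8])) cap (np.int64(295), array([-42.2, -23.8,  -5.1]))
13.3 [0.56398179 0.198044   0.10797566] 0.07980586083631389 0.0 [0.01623395 0.90094682 0.60056703]
```

View pics/f_scene.png

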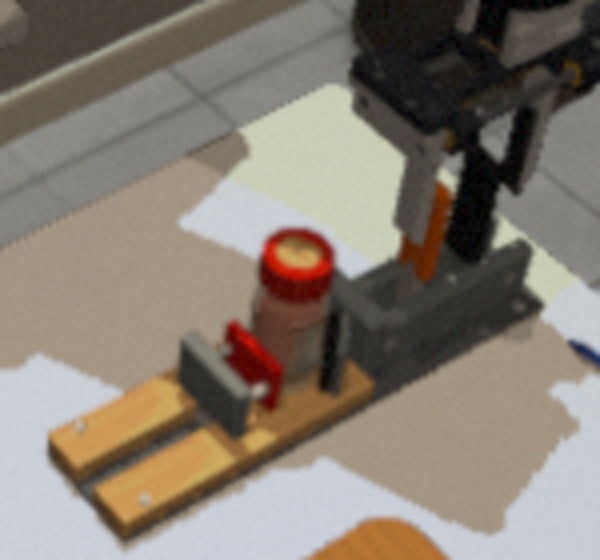

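The jar is now pushed home into the vee. At full squeeze the pad read about 3 mm in, so I squeeze the next stroke in small steps and watch the force.

Call:
{"method": "step_arm", "body": {"plan": [{"dx": 0,"dy": 0,"dz": 0,"rx": 0,"ry": 0,"rz": 0,"claw": 0.35},{"dx": 0,"dy": 0,"dz": 0,"rx": 0,"ry": 0,"rz": 0,"claw": 0.42},{"dx": 0,"dy": 0,"dz": 0,"rx": 0,"ry": 0,"rz": 0,"claw": 0.46},{"dx": 0,"dy": 0,"dz": 0,"rx": 0,"ry": 0,"rz": 0,"claw": 0.46},{"dx": 0,"dy": 0,"dz": 0,"rx": 0,"ry": 0,"rz": 0,"claw": 0.46}]}}

```text
time_s: 13.8
ee_pos: [0.5639, 0.1954, 0.1076]
eef_rot: [3.137, 0.001, -0.033]
force: [-1.6, -20.1, 2.0]
grip_width: 0.0513
grip_force: 10.0
```

```bash
python3 -c "
from h import *
state('g')"
```

```text
scene red (np.int64(119), array([-54.3, -51.6, -45.2])) jaw (np.int64(156), array([-78.1, -72.2, -41. ])) trig (np.int64(91), array([82.6, 86.8, 95.5])) cap (np.int64(223), array([-43.4, -26.2,  -5. ]))
top red (np.int64(66), array([-52.6, -48. , -43.2])) jaw (np.int64(145), array([-77. , -70.9, -45. ])) trig (np.int64(1), array([70.4, 70.4, 70.4])) cap (np.int64(293), array([-43.1, -24.1,  -4.5]))
13.9 [0.56392694 0.19531247 0.10762775] 0.05077039127889408 9.884609878063202 [ -2.03129103 -20.14694279   1.84866631]
```

Call:
{"method": "step_arm", "body": {"plan": [{"dx": 0,"dy": 0,"dz": 0,"rx": 0,"ry": 0,"rz": 0,"claw": 0.48},{"dx": 0,"dy": 0,"dz": 0,"rx": 0,"ry": 0,"rz": 0,"claw": 0.48},{"dx": 0,"dy": 0,"dz": 0,"rx": 0,"ry": 0,"rz": 0,"claw": 0.48}]}}

```text
time_s: 14.2
ee_pos: [0.5639, 0.1951, 0.1076]
eef_rot: [3.137, 0.001, -0.033]
force: [-1.0, -20.8, 1.6]
grip_width: 0.0491
grip_force: 10.5
```

Call:
{"method": "step_arm", "body": {"plan": [{"dx": 0,"dy": 0,"dz": 0,"rx": 0,"ry": 0,"rz": 0,"claw": 0.44},{"dx": 0,"dy": 0,"dz": 0,"rx": 0,"ry": 0,"rz": 0,"claw": 0.38},{"dx": 0,"dy": 0,"dz": 0,"rx": 0,"ry": 0,"rz": 0,"claw": 0.2},{"dx": 0,"dy": 0.03,"dz": 0,"rx": 0,"ry": 0,"rz": 0,"claw": 0.15},{"dx": 0,"dy": 0.027,"dz": 0,"rx": 0,"ry": 0,"rz": 0,"claw": 0.15},{"dx": 0,"dy": 0,"dz": 0,"rx": 0,"ry": 0,"rz": 0,"claw": 0.15},{"dx": 0,"dy": 0,"dz": 0,"rx": 0,"ry": 0,"rz": 0,"claw": 0.15},{"dx": 0,"dy": 0,"dz": 0,"rx": 0,"ry": 0,"rz": 0,"claw": 0.15}], "grip_force": 16}}

```text
time_s: 15.0
ee_pos: [0.5638, 0.1924, 0.108]
eef_rot: [-3.142, -0.0, -0.032]
force: [0.6, -0.3, -0.6]
grip_width: 0.0799
grip_force: 0.0
```

```bash
python3 -c "
from h import *
state('i')"
```

```text
scene red (np.int64(146), array([-54.6, -52. , -46. ])) jaw (np.int64(141), array([-85.2, -79.5, -41.4])) trig (np.int64(118), array([74.4, 78.4, 85.7])) cap (np.int64(219), array([-44.7, -26. ,  -5.9]))
top red (np.int64(65), array([-52.6, -49. , -43.2])) jaw (np.int64(149), array([-84.4, -78. , -42.7])) trig (np.int64(8), array([56. , 62.2, 73.3])) cap (np.int64(295), array([-43.4, -24. ,  -4.4]))
15.1 [0.56378268 0.19246052 0.10796911] 0.07984260713611252 0.0 [0.0563724  0.20987187 0.39967266]
```

Call:
{"method": "step_arm", "body": {"plan": [{"dx": 0,"dy": 0,"dz": 0,"rx": 0,"ry": 0,"rz": 0,"claw": 0.3},{"dx": 0,"dy": 0,"dz": 0,"rx": 0,"ry": 0,"rz": 0,"claw": 0.38},{"dx": 0,"dy": 0,"dz": 0,"rx": 0,"ry": 0,"rz": 0,"claw": 0.42},{"dx": 0,"dy": 0,"dz": 0,"rx": 0,"ry": 0,"rz": 0,"claw": 0.44},{"dx": 0,"dy": 0,"dz": 0,"rx": 0,"ry": 0,"rz": 0,"claw": 0.44},{"dx": 0,"dy": 0,"dz": 0,"rx": 0,"ry": 0,"rz": 0,"claw": 0.44}]}}

```text
time_s: 15.7
ee_pos: [0.5638, 0.191, 0.1078]
eef_rot: [3.139, 0.001, -0.032]
force: [-0.2, -10.5, 0.0]
grip_width: 0.0528
grip_force: 7.0
```

```bash
python3 -c "
from h import *
state('j')"
```

```text
scene red (np.int64(134), array([-54.2, -51.8, -45.6])) jaw (np.int64(150), array([-82.6, -76.8, -42. ])) trig (np.int64(90), array([77. , 81.8, 88.4])) cap (np.int64(215), array([-43.6, -26.2,  -5.7]))
top red (np.int64(63), array([-52.4, -48.8, -43.1])) jaw (np.int64(147), array([-82. , -75.9, -44.4])) trig (np.int64(1), array([61.8, 61.8, 61.8])) cap (np.int64(291), array([-42.3, -23.5,  -4.7]))
15.8 [0.56375452 0.19099135 0.10776569] 0.05260467006948115 7.0458293706178665 [-0.32997488 -9.48946008  1.2963067 ]
```

Call:
{"method": "step_arm", "body": {"plan": [{"dx": 0,"dy": 0,"dz": 0,"rx": 0,"ry": 0,"rz": 0,"claw": 0.45},{"dx": 0,"dy": 0,"dz": 0,"rx": 0,"ry": 0,"rz": 0,"claw": 0.46},{"dx": 0,"dy": 0,"dz": 0,"rx": 0,"ry": 0,"rz": 0,"claw": 0.468},{"dx": 0,"dy": 0,"dz": 0,"rx": 0,"ry": 0,"rz": 0,"claw": 0.468},{"dx": 0,"dy": 0,"dz": 0,"rx": 0,"ry": 0,"rz": 0,"claw": 0.468},{"dx": 0,"dy": 0,"dz": 0,"rx": 0,"ry": 0,"rz": 0,"claw": 0.468}], "grip_force": 20}}

```text
time_s: 16.4
ee_pos: [0.5638, 0.1922, 0.1078]
eef_rot: [3.141, 0.0, -0.032]
force: [2.8, -3.9, -3.2]
grip_width: 0.0502
grip_force: 13.9
```

```bash
python3 -c "
from h import *
state('k')"
```

```text
scene red (np.int64(128), array([-53.9, -51.7, -45.7])) jaw (np.int64(154), array([-80.5, -74. , -41.8])) trig (np.int64(89), array([79.3, 83.8, 91.4])) cap (np.int64(218), array([-43.4, -25.3,  -5.2]))
top red (np.int64(66), array([-52.4, -48.3, -42.6])) jaw (np.int64(149), array([-79.6, -73.4, -43.6])) trig (np.int64(1), array([63.6, 63.6, 63.6])) cap (np.int64(299), array([-43.2, -24. ,  -5. ]))
16.5 [0.56377629 0.19217056 0.10776669] 0.04992748148564035 13.745484799146652 [ 2.66940339 -4.82980798 -4.32247848]
```

Call:
{"method": "step_arm", "body": {"plan": [{"dx": 0,"dy": 0,"dz": 0,"rx": 0,"ry": 0,"rz": 0,"claw": 0.47},{"dx": 0,"dy": 0,"dz": 0,"rx": 0,"ry": 0,"rz": 0,"claw": 0.47},{"dx": 0,"dy": 0,"dz": 0,"rx": 0,"ry": 0,"rz": 0,"claw": 0.47},{"dx": 0,"dy": 0,"dz": 0,"rx": 0,"ry": 0,"rz": 0,"claw": 0.47},{"dx": 0,"dy": 0,"dz": 0,"rx": 0,"ry": 0,"rz": 0,"claw": 0.47}]}}

```text
time_s: 17.0
ee_pos: [0.5638, 0.1923, 0.1078]
eef_rot: [3.142, 0.0, -0.032]
force: [3.2, -3.9, -6.8]
grip_width: 0.0501
grip_force: 14.2
```

```bash
python3 -c "
from h import *
state('m')"
```

```text
scene red (np.int64(127), array([-54.1, -51.4, -45.5])) jaw (np.int64(153), array([-80. , -73.8, -42. ])) trig (np.int64(93), array([59.3, 84.2, 92.3])) cap (np.int64(217), array([-43.4, -25.7,  -6.9]))
top red (np.int64(67), array([-52.5, -48.9, -43.3])) jaw (np.int64(147), array([-79.6, -73.6, -44.7])) trig (np.int64(1), array([63.7, 63.7, 63.7])) cap (np.int64(292), array([-42.5, -23.9,  -4.5]))
17.1 [0.56375557 0.19227865 0.10783442] 0.05013335121228781 14.130921810865402 [ 2.87242484 -4.56695438 -8.30419577]
```

View pics/m_scene.png

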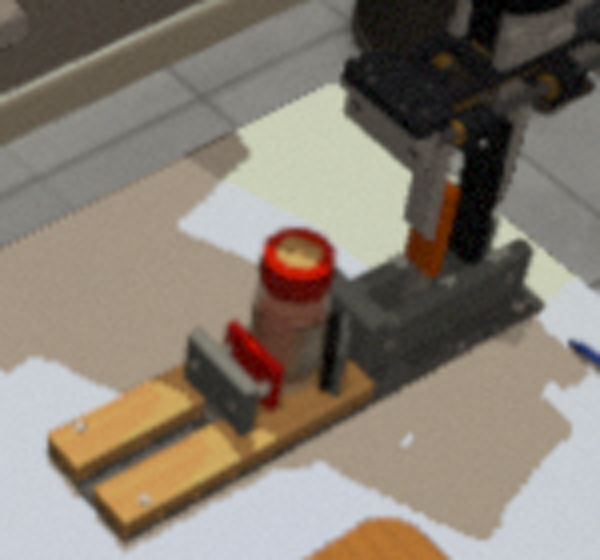

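The jar is upright in the vee with the red pad pressed on it (crop 255,360). The fingers hold the trigger against the handle, and the readings are steady.

```bash
python3 -c "
from station import hand_in
print(hand_in())"
```

```text
the job is handed in; nothing more can be done
None
```

I handed the job in with the jar upright in the vee and the trigger still squeezed in the gripper; from force and camera readings the pad is about 5 mm in, though it reached an estimated 8 mm briefly during one earlier squeeze.

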